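# Pack the last two tins into the round caddy

## Task

Fill the round wooden caddy so that all seven spice tins stand in it upright, flat on its floor, one in the middle and six around it. First take the tin that lies in the sloping rest, stand it upright on the worktop and let go of it; after that put it and the tin that is standing on the worktop into the two free places, lowering them in rather than dropping them. Leave the tins already in the caddy standing in it, and do not disturb the honey jar, the salt shaker or the matchbox.

Things in the scene. Friction and masses are not known exactly. Their poses are not given: they have to be found in the camera images.
- caddy: round open wooden caddy, fixed to the worktop: 159 mm across outside, 146 mm inside, floor 6 mm thick, straight wall with its rim 34 mm above the worktop. Origin: centre of its underside; z up. Plain inside, no sockets. A wall along the direction 30 degrees left of world +x stands on its right, at least 0.12 m from its centre.
- caddy_in (a point): centre of the caddy's inner floor, 6 mm above the worktop. The seven places are the middle and six around it, 48 mm from the middle and 60 degrees apart, which leaves 2.5 to 3 mm between neighbours and to the wall. At the start the middle and one of the six outer places are free, in any direction. Wall cabinets hang 0.47 m above the worktop, from 0.63 m ahead of the robot measured 30 degrees left of world +x.
- tin_sloped: tin with a wooden knob, 45 mm across, 60 mm high, foot chamfered 4 mm; knob 18 mm across, 26 mm high, fixed on the middle of the top (86 mm in all). Origin: centre of the underside; z: along the axis, foot to knob. About 0.12 kg (0.08 to 0.17). At the start it lies loose in the trough of the sloping rest, knob end raised, its axis 30 degrees above level.
- rest: sloping wooden rest, fixed to the worktop, 26 mm wide: two rails and a foot lip on which tin_sloped lies with its sides free. Origin: on the worktop under its middle; z up; x level, the way the slope rises and the knob points (towards the caddy's side, 37 to 83 degrees right of world +x). It reaches from 55 mm behind to 27 mm ahead of the origin, 53 mm high at most; the worktop behind it (its -x) is free for 0.1 m.
- tin_standing: tin with a wooden knob, 45 mm across, 60 mm high, foot chamfered 4 mm; knob 18 mm across, 26 mm high, fixed on the middle of the top (86 mm in all). Origin: centre of the underside; z: along the axis, foot to knob. About 0.12 kg (0.08 to 0.17). At the start it stands on the worktop.
- packed_1: tin with a wooden knob, 45 mm across, 60 mm high, foot chamfered 4 mm; knob 18 mm across, 26 mm high, fixed on the middle of the top (86 mm in all). Origin: centre of the underside; z: along the axis, foot to knob. 0.12 kg, loose; at the start it stands in one of the caddy's outer places.
- packed_2: tin with a wooden knob, 45 mm across, 60 mm high, foot chamfered 4 mm; knob 18 mm across, 26 mm high, fixed on the middle of the top (86 mm in all). Origin: centre of the underside; z: along the axis, foot to knob. 0.12 kg, loose; at the start it stands in one of the caddy's outer places.
- packed_3: tin with a wooden knob, 45 mm across, 60 mm high, foot chamfered 4 mm; knob 18 mm across, 26 mm high, fixed on the middle of the top (86 mm in all). Origin: centre of the underside; z: along the axis, foot to knob. 0.12 kg, loose; at the start it stands in one of the caddy's outer places.
- packed_4: tin with a wooden knob, 45 mm across, 60 mm high, foot chamfered 4 mm; knob 18 mm across, 26 mm high, fixed on the middle of the top (86 mm in all). Origin: centre of the underside; z: along the axis, foot to knob. 0.12 kg, loose; at the start it stands in one of the caddy's outer places.
- packed_5: tin with a wooden knob, 45 mm across, 60 mm high, foot chamfered 4 mm; knob 18 mm across, 26 mm high, fixed on the middle of the top (86 mm in all). Origin: centre of the underside; z: along the axis, foot to knob. 0.12 kg, loose; at the start it stands in one of the caddy's outer places.
- honey_jar: bystander: glass honey jar, 56 mm across, 75 mm high, standing on the worktop; origin at the centre of its underside, z up
- salt_shaker: bystander: glass salt shaker, 44 mm across, 90 mm high, standing on the worktop; origin at the centre of its underside, z up
- matchbox: bystander: matchbox, 37 x 54 x 15 mm, lying on the worktop; origin at the centre of its underside, z up
Mind the look-alikes: they are no part of the job. Leave any purple look-alike of the packed_3 alone.

How it is judged:
On the way:
1. the tin from the sloping rest stands upright on the worktop, outside the caddy, and is let go (angle between tin_sloped's own z axis and vertical below 0.1 rad and height (world z) of tin_sloped below 0.004 m and horizontal distance between tin_sloped and caddy_in above 0.09 m and contact force between tin_sloped and the fingers below 0.01 N and linear speed of tin_sloped below 0.02 m/s), for 0.3 s.
At the end, for the whole second after the job is handed in: All seven tins stand in the caddy: each one's axis within 54 mm of the caddy's centre, upright within 0.1 rad, its foot less than 5 mm above the caddy's floor, and at rest (below 0.02 m/s) (horizontal distance between each of packed_1, packed_2, packed_3, packed_4, packed_5, tin_sloped, tin_standing and caddy_in below 0.054 m and angle between each of packed_1, packed_2, packed_3, packed_4, packed_5, tin_sloped, tin_standing's own z axis and vertical below 0.1 rad and z of each of packed_1, packed_2, packed_3, packed_4, packed_5, tin_sloped, tin_standing in the frame of caddy_in below 0.005 m and linear speed of each of packed_1, packed_2, packed_3, packed_4, packed_5, tin_sloped, tin_standing below 0.02 m/s); the robot touches nothing.
It fails at once if a tin that stood in the caddy is lifted out or tipped over (foot over 30 mm above the caddy's floor, or tilted over 0.5 rad) (z of any of packed_1, packed_2, packed_3, packed_4, packed_5 in the frame of caddy_in above 0.03 m or angle between any of packed_1, packed_2, packed_3, packed_4, packed_5's own z axis and vertical above 0.5 rad).
It fails at once if a tin is dropped into the caddy: over the caddy, not touched by the fingers, with its foot over 30 mm above the caddy's floor ((horizontal distance between tin_sloped and caddy_in below 0.06 m and z of tin_sloped in the frame of caddy_in above 0.03 m and contact force between tin_sloped and the fingers below 0.01 N) or (horizontal distance between tin_standing and caddy_in below 0.06 m and z of tin_standing in the frame of caddy_in above 0.03 m and contact force between tin_standing and the fingers below 0.01 N)).
It fails at once if the honey jar, the salt shaker or the matchbox is moved over 30 mm or tipped over 0.5 rad (distance of any of honey_jar, salt_shaker, matchbox from where it was at the start of the episode above 0.03 m or angle between any of honey_jar, salt_shaker, matchbox's own z axis and vertical above 0.5 rad).
It also fails if it takes over 66 s, if anything falls off the work surface, if the arm or the gripper's body presses on something with over 40 N, if the wrist force passes 120 N, or if a joint passes its speed limit or range.

## Robot

A 7-joint arm with a two-finger parallel gripper is mounted at the origin on a cart in front of the work surface, level with it; the furniture and walls round the work are solid. World frame = base frame: x ahead of the robot, y to its left, z up, the work surface at z = 0. Lengths are in m, angles in rad, forces in N, time in s.
With the tool pointing down it reaches from about 0.4 to 0.85 m from the base axis. Payload 4.5 kg.
Tool frame: the origin (TCP) lies midway between the tips of the shut fingers; the grasp point (between the pads) lies 19 mm behind it (env.pinch_z is the distance from the TCP to the grasp point, in m); z points along the fingers, y is the direction in which the jaws open and shut (so a half turn about z gives the same grasp; the last joint's range is limited). The gripper opens to 88 mm and grips with 3 to 60 N. Pads are 18 mm wide; open, the fingers measure 123 mm over their backs; the gripper's body (75 mm by 187 mm) begins 45 mm behind the grasp point.
Start: joints at [-1.145, 0.689, -0.195, 1.565, 0.157, 0.902, -0.215], TCP at [0.239, 0.578, 0.239] pointing down, gripper open.
Joint ranges: [-3.01, 3.01], [-0.46, 2.08], [-1.47, 1.51], [0.13, 2.56], [-1, 4.14], [0.04, 2.09], [-2.66, 2.66]. Speed limits (rad/s): [2.57, 2.57, 3.14, 3.14, 3.14, 3.14, 3.14].

## Interface

Orientations are given as a unit quaternion [w, x, y, z].
In Python, from cell import env gives the robot as it stands.
- The arm moves only by the shell command python3 -m inch 'ROWS' [OPENING] [FORCE]. ROWS is JSON, a list of rows, each a list of 4 numbers: the shift along the tool's x, y, z normalised to -1 to 1, where 1 is 100 mm, then the turn about the tool's z normalised to -1 to 1, where 1 is pi/2 rad. In form: [[dx, dy, dz, spin], ...]. A call has 1 to 12 rows; each row is the pose to reach, as a shift and turn from the pose commanded when the call began, along the tool's axes at that moment; what a row does not reach only later rows make up. A row lasts 1/10 s, in which the tool goes at most 50 mm and 8.59 degrees, less where a joint would pass 70% of its speed; a pose out of reach is approached as far as the arm can. A call with a number of a shift or a turn outside -1 to 1 is refused whole. A call with a gripper value outside its range is refused whole. OPENING is the closure, from 0 (fully open) to 1 (shut), set as the call begins (- or left out, the last holds). The fingers move at their own pace and stop on an object; FORCE is the grip in N (left out, the last holds). Time passes only in rows, so rows that repeat a pose let the fingers close. It gives the time, the measured TCP pose, the force and the opening at its end, in the units of the state.
- env.state(): the state, without advancing time (a new reading comes with each control period).
- env.snapshot(name): name is "side" or "top" or "wrist"; returns a dict with "image" (480x640x3 uint8, red, green, blue), "camera_matrix" (3x3 intrinsics, pixels), "R" (3x3) and "t" (3): a world point X has camera coordinates R X + t; the wrist camera has in their place "T_tool_cam" (4x4, takes a point from camera to tool coordinates, whose origin is the TCP and whose axes are the flange's). Camera axes: x right, y down, z forward; pixel columns grow to the right and rows downward; lengths in m; the calibration is good to about 2 mm. A picture is of the moment at which its call begins: read the wrist's pose just before it. There is no depth.
- env.job_done(): hands the job in, once; it reports no verdict.
The state is a dict: "time": time; "joint_pos": joint angles; "joint_vel": joint speeds; "joint_efforts": joint torques, N m; "position": TCP position; "orientation": TCP orientation; "force": force on the tool from outside, world axes, zero at the start; "moment": the same for the moment, N m; "opening": finger opening in m.
Only numpy, scipy, OpenCV 4.12 (cv2) and the standard library are available. Lean on these libraries where they do the work, as an engineer would, in place of code of your own. Each camera call takes 0.05 s, during which the arm holds its last target. There are 200 camera calls.

## Working session

There is one attempt and no reset: what is moved stays moved. The work goes in short steps, Python scripts to look and compute and a shell command to move; the robot and the scene stay as the last step left them, time stands still between calls to the robot, and variables do not carry over. Pictures are saved under pics/ and viewed, about 8 in all and at most 12, crops included, and the job is handed in when it is done.

```bash
mkdir -p pics; ls
cat > h.py <<'E'
import numpy as np, cv2
from cell import env
from scipy.spatial.transform import Rotation as Ro
def snap(n,f=None):
    s=env.state(); d=env.snapshot(n)
    if 'T_tool_cam' in d:
        q=np.array(s['orientation']); T=np.eye(4); T[:3,:3]=Ro.from_quat(q[[1,2,3,0]]).as_matrix(); T[:3,3]=s['position']
        W=np.linalg.inv(T@np.array(d['T_tool_cam'])); d['R'],d['t']=W[:3,:3],W[:3,3]
    d['R']=np.array(d['R']);d['t']=np.array(d['t']);d['K']=np.array(d['camera_matrix'])
    if f: cv2.imwrite('pics/'+f,cv2.cvtColor(d['image'],cv2.COLOR_RGB2BGR))
    return d
def ray(d,u,v,z):   # pixel -> world point at height z
    r=d['R'].T@np.linalg.solve(d['K'],[u,v,1]); c=-d['R'].T@d['t']
    return c+r*(z-c[2])/r[2]
def proj(d,X):
    p=d['K']@(d['R']@np.array(X,float)+d['t']); return p[:2]/p[2]
E
python3 - <<'E'
from h import *
for n in('top','side'):
    d=snap(n,n+'1.png'); print(n,d['K'].tolist(),'cam',(-d['R'].T@d['t']).round(3),d['R'].round(2).tolist())
s=env.state(); print({k:np.round(v,3).tolist() for k,v in s.items()}, env.pinch_z)
print(Ro.from_quat(np.array(s['orientation'])[[1,2,3,0]]).as_matrix().round(3))
E
```

```text
pics
top [[543.0243454660224, 0.0, 319.9350492984959], [0.0, 543.0243454660224, 243.2061240387361], [0.0, 0.0, 1.0]] cam [0.347 0.278 1.106] [[-0.02, -1.0, 0.02], [-0.99, 0.02, -0.13], [0.13, -0.03, -0.99]]
side [[615.8174312876545, 0.0, 315.31120586388505], [0.0, 615.8174312876545, 232.5833216213158], [0.0, 0.0, 1.0]] cam [ 0.248 -0.499  0.849] [[0.96, -0.29, -0.01], [-0.21, -0.68, -0.71], [0.2, 0.68, -0.71]]
{'time': 0.1, 'joint_pos': [-1.145, 0.69, -0.195, 1.566, 0.157, 0.903, -0.215], 'joint_vel': [-0.0, -0.004, 0.0, -0.002, 0.001, -0.001, 0.001], 'joint_efforts': [-0.003, -52.85, -1.271, -15.384, -0.053, 0.002, 0.0], 'position': [0.238, 0.577, 0.238], 'orientation': [-0.0, 0.195, 0.981, -0.001], 'force': [0.847, -0.598, 0.737], 'moment': [0.04, -0.033, -0.044], 'opening': 0.088} 0.0187
[[-0.924  0.382 -0.001]
 [ 0.382  0.924 -0.002]
 [-0.    -0.002 -1.   ]]
```

View pics/top1.png

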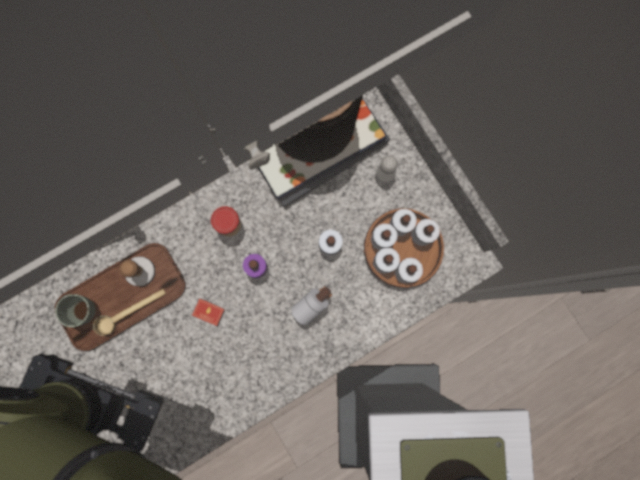

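View pics/side1.png

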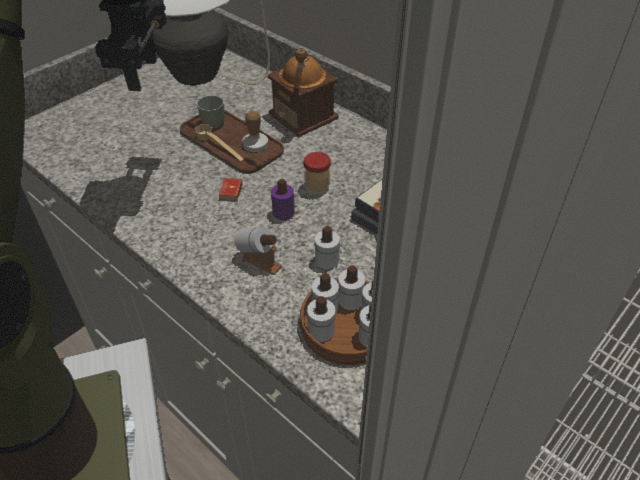

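Top image: the caddy is at about (404,248), holding five tins. tin_standing is at (331,241) and tin_sloped is in its rest at (313,305), with the knob at (323,293). Look-alikes: the purple tin (255,265), the white-lidded pot on the tray (140,270), the salt shaker (387,170), the jar (225,221) and the matchbox (209,312). I choose the white tins at (331,241) and (313,305), and check that with one close crop.

Run:
```python
from h import *
t=cv2.imread('pics/top1.png'); s=cv2.imread('pics/side1.png')
a=cv2.resize(t[195:345,290:450],None,fx=3.5,fy=3.5,interpolation=cv2.INTER_CUBIC)  # 560x525
b=cv2.resize(s[215:285,225:295],None,fx=3.4,fy=3.4,interpolation=cv2.INTER_CUBIC) #238
c=cv2.resize(s[225:365,290:370],None,fx=2.0,fy=2.0,interpolation=cv2.INTER_CUBIC)
im=np.zeros((525,800,3),np.uint8); im[:,:560]=a; im[:238,562:800]=b; im[240:520,562:722]=c
for i in range(0,160,20): cv2.putText(im,str(290+i),(int(i*3.5),10),0,.35,(0,255,255)); cv2.line(im,(int(i*3.5),12),(int(i*3.5),20),(0,255,255))
for i in range(5,150,20): cv2.putText(im,str(195+i),(0,int(i*3.5)),0,.35,(0,255,255))
cv2.imwrite('pics/crop.png',im)
```

```text
(no output)
```

View pics/crop.png

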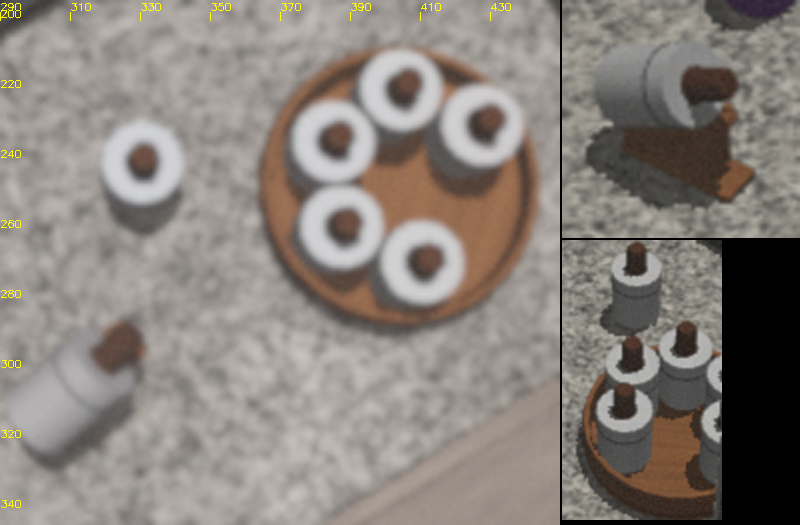

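The crop confirms the choice: tin_standing is at crop (143,164). The sloped tin's body is at (75,390) and its knob at (118,347), pointing up and to the right. The free places are the middle (400,190) and the lower-right outer place, about (480,210).

```bash
cat >> h.py <<'E'
def tri(d1,p1,d2,p2):
    A=[];b=[]
    for d,p in((d1,p1),(d2,p2)):
        P=d['K']@np.c_[d['R'],d['t']]
        for i in(0,1): r=p[i]*P[2]-P[i]; A.append(r[:3]); b.append(-r[3])
    x,res,_,_=np.linalg.lstsq(np.array(A),np.array(b),rcond=None); return x
def caddyfit(pts):  # 5 tins on outer places: fit centre,phase
    from scipy.optimize import least_squares
    pts=np.array(pts); best=None
    for p0 in np.radians(range(0,60,10)):
        def f(q):
            c=q[:2]; a=q[2]+np.radians(60)*np.arange(6); s=c+.048*np.c_[np.cos(a),np.sin(a)]
            D=np.linalg.norm(pts[:,None]-s[None],axis=2); return (pts-s[D.argmin(1)]).ravel()
        r=least_squares(f,[*pts.mean(0),p0])
        if best is None or r.cost<best.cost: best=r
    c=best.x[:2]; a=best.x[2]+np.radians(60)*np.arange(6); s=c+.048*np.c_[np.cos(a),np.sin(a)]
    free=s[np.linalg.norm(pts[:,None]-s[None],axis=2).min(0).argmax()]
    return c,free,np.abs(best.fun).max()
E
python3 - <<'E'
from h import *
d=snap('top'); e=snap('side')
f=lambda u,v:((u+.5)/3.5-.5+290,(v+.5)/3.5-.5+195)
g=lambda u,v:((u-562+.5)/3.4-.5+225,(v+.5)/3.4-.5+215)
P=[ray(d,*f(*p),.066)[:2] for p in((401,90),(481,125),(333,142),(341,228),(421,263))]
c,fr,err=caddyfit(P); print('tins',np.round(P,4).tolist(),'centre',c,'free',fr,err)
print('rim c',ray(d,*f(400,186),.034))
print('standing',ray(d,*f(143,164),.060))
k=tri(d,f(118,347),e,g(710,83)); print('knob mid',k, proj(d,k)-f(118,347),proj(e,k)-g(710,83))
# heading from body-edge dir in top: fit by trial, draw overlays
best=None
tm=cv2.imread('pics/top1.png').astype(int); sm=cv2.imread('pics/side1.png')
def outline(pos,az,el=np.radians(30)):
    a=np.array([np.cos(az)*np.cos(el),np.sin(az)*np.cos(el),np.sin(el)]); h=np.array([-np.sin(az),np.cos(az),0]); n=np.cross(a,h)
    o=pos-.073*a; th=np.linspace(0,2*np.pi,60); ring=lambda s,r:[o+s*a+r*(np.cos(t)*h+np.sin(t)*n) for t in th]
    return [ring(.004,.0225),ring(.06,.0225)],[ring(.06,.009),ring(.086,.009)],o,a
# white-ish mask of body in top crop region
reg=np.zeros((480,640),np.uint8)
bgr=cv2.imread('pics/top1.png'); 
for az in range(-83,-36,5):
    B,Kn,o,a=outline(k,np.radians(az)); print(az,'foot ctr px top',proj(d,o+.0*a).round(1),'tip',proj(d,o+.086*a).round(1),'side foot',proj(e,o).round(1),'tip',proj(e,o+.086*a).round(1),'footz',round(o[2],4))
B,Kn,o,a=outline(k,np.radians(-55))
out=[]
for im,dd,(x,y) in((bgr,d,(285,265)),(sm,e,(225,210))):
    z=cv2.resize(im[y:y+80,x:x+80],None,fx=5,fy=5,interpolation=cv2.INTER_CUBIC)
    for az,col in((-45,(0,255,255)),(-55,(0,255,0)),(-65,(255,80,80))):
        B,Kn,o,a=outline(k,np.radians(az))
        for R in B+Kn: cv2.polylines(z,[np.array([((proj(dd,X)-(x,y)+.5)*5) for X in R]).astype(np.int32)],True,col,1)
    out.append(z)
cv2.imwrite('pics/ov.png',np.hstack(out))
E
```

```text
tins [[0.5277, 0.0847], [0.5071, 0.0409], [0.4992, 0.1239], [0.4512, 0.1214], [0.4309, 0.078]] centre [0.47907166 0.08111462] free [0.4583613  0.03781241] 0.0008433961428688797
rim c [0.4777366  0.08182512 0.034     ]
standing [0.4899475  0.22943535 0.06      ]
knob mid [0.38664696 0.24660973 0.07596224] [-0.10054327  0.87138189] [ 0.7276222  -0.11072033]
-83 foot ctr px top [290.7 300.1] tip [329.3 293.6] side foot [257.9 230.5] tip [271.  240.6] footz 0.0395
-78 foot ctr px top [291.2 302.9] tip [329.2 293.1] side foot [255.1 231.5] tip [271.5 240.4] footz 0.0395
-73 foot ctr px top [292.  305.6] tip [329.  292.6] side foot [252.5 232.6] tip [272.  240.2] footz 0.0395
-68 foot ctr px top [292.9 308.3] tip [328.9 292.1] side foot [250.  233.9] tip [272.5 239.9] footz 0.0395
-63 foot ctr px top [294.2 310.9] tip [328.6 291.7] side foot [247.6 235.3] tip [272.9 239.6] footz 0.0395
-58 foot ctr px top [295.6 313.3] tip [328.4 291.2] side foot [245.4 236.8] tip [273.3 239.3] footz 0.0395
-53 foot ctr px top [297.3 315.6] tip [328.  290.8] side foot [243.3 238.5] tip [273.7 239. ] footz 0.0395
-48 foot ctr px top [299.1 317.8] tip [327.7 290.4] side foot [241.5 240.3] tip [274.1 238.7] footz 0.0395
-43 foot ctr px top [301.1 319.8] tip [327.3 290. ] side foot [239.8 242.2] tip [274.3 238.3] footz 0.0395
-38 foot ctr px top [303.3 321.6] tip [326.9 289.7] side foot [238.4 244.2] tip [274.6 238. ] footz 0.0395
```

View pics/ov.png

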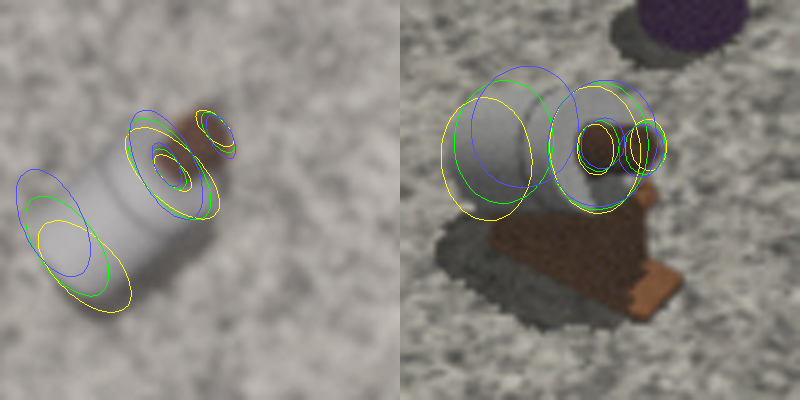

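The −45° heading (yellow) fits both views. I'll fly over to hover by the rest, turning the jaws across its axis on the way, then look with the wrist camera.

```bash
python3 -m inch '[[-0.35,-0.33,0,0.09],[-0.7,-0.66,0,0.18],[-1,-0.95,0,0.25],[-1,-0.95,0,0.25]]' 0 && python3 -m inch '[[-0.4,-0.15,0,0],[-0.8,-0.3,0,0],[-1,-0.4,0,0],[-1,-0.4,0,0]]' && python3 -m inch '[[-0.4,-0.15,0,0],[-0.8,-0.3,0,0],[-1,-0.4,0,0],[-1,-0.4,0,0],[-1,-0.4,0,0]]' && python3 -c "
from h import *
d=snap('wrist','w1.png'); s=env.state(); print(np.round(s['position'],4),Ro.from_quat(np.array(s['orientation'])[[1,2,3,0]]).as_matrix().round(3).tolist(),'cam',(-d['R'].T@d['t']).round(3),d['R'].round(2).tolist(),d['K'][0])
for X in ((.387,.247,.076),(.479,.081,.066),(.49,.229,.06)): print(proj(d,X))
"
```

```text
time: 0.6
position: [0.2985, 0.4447, 0.2386]
orientation: [0.002, 0.387, 0.922, -0.003]
force: [0.2, -0.6, 0.5]
opening: 0.0879
time: 1.0
position: [0.3387, 0.3494, 0.2387]
orientation: [0.001, 0.384, 0.923, -0.001]
force: [1.2, 0.6, 0.4]
opening: 0.0882
time: 1.5
position: [0.3797, 0.2558, 0.2389]
orientation: [-0.0, 0.382, 0.924, 0.001]
force: [0.4, 0.4, 0.4]
opening: 0.0878
[0.3794 0.2563 0.2388] [[-0.71, 0.704, 0.0], [0.704, 0.71, 0.002], [0.001, 0.002, -1.0]] cam [0.327 0.31  0.385] [[0.71, 0.71, 0.0], [0.68, -0.68, 0.29], [0.21, -0.2, -0.96]] [344.27860832   0.         318.388171  ]
[315.64395865 229.63939141]
[268.71918293 384.86784274]
[373.00666247 304.12445408]
```

View pics/w1.png

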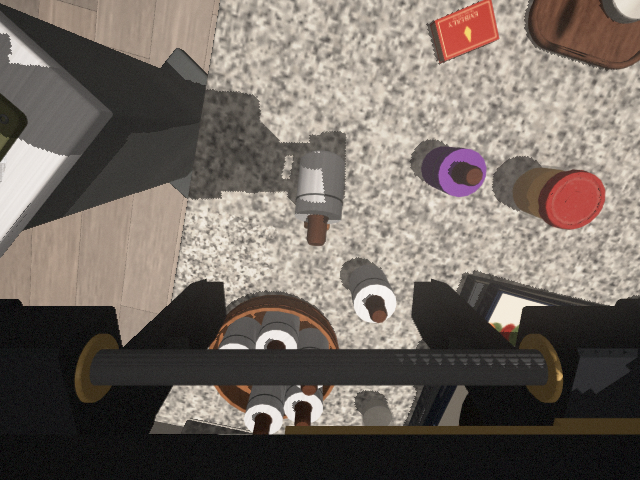

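```bash
cat > o.py <<'E'
from h import *
from scipy.optimize import least_squares
d=snap('wrist'); im=cv2.imread('pics/w1.png')
tp=snap('top')
obs=[(d,.060,(318,214)),(d,.086,(316.5,238)),(d,.043,(319,196)),(tp,.086,(328,289.3)),(tp,.073,(323.4,293.8))]
def ax(q):
    a=np.array([np.cos(q[3])*np.cos(np.pi/6),np.sin(q[3])*np.cos(np.pi/6),.5]); return a
r=least_squares(lambda q:np.r_[np.concatenate([proj(D,q[:3]+s*ax(q))-p for D,s,p in obs]),(q[2]-.0395)/.001],[.34,.29,.04,-.8])
q=r.x; print('foot',q[:3].round(4),'az',np.degrees(q[3]).round(1),r.fun.round(1)); print('s81',(q[:3]+.081*ax(q)).round(4),'s73',(q[:3]+.073*ax(q)).round(4))
a=ax(q);h=np.array([-np.sin(q[3]),np.cos(q[3]),0]);n=np.cross(a,h);S=4;x0,y0=240,120
z=cv2.resize(im[y0:y0+140,x0:x0+160],None,fx=S,fy=S,interpolation=cv2.INTER_CUBIC)
for s,rr in((0.004,.0225),(.06,.0225),(.06,.009),(.086,.009)):
    R=[q[:3]+s*a+rr*(np.cos(t)*h+np.sin(t)*n) for t in np.linspace(0,6.28,60)]
    cv2.polylines(z,[np.array([(proj(d,X)-(x0,y0)+.5)*S for X in R]).astype(np.int32)],True,(0,255,0),1)
cv2.imwrite('pics/w1o.png',z)
E
python3 o.py
```

```text
foot [0.3443 0.2979 0.0388] az -48.9 [-0.1 -0.4 -0.4  2.5 -0.   0.5 -2.1  1.6 -2.   1.3 -0.7]
s81 [0.3904 0.245  0.0793] s73 [0.3859 0.2502 0.0753]
```

View pics/w1o.png

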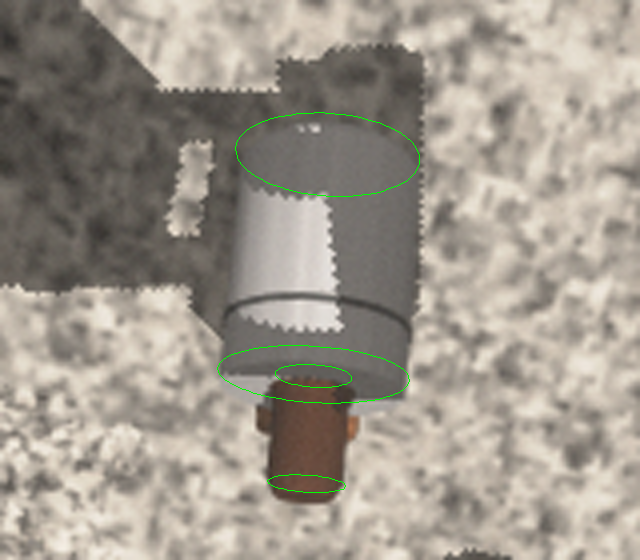

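The overlay fits: axis at −48°, and the tin about 2 mm further knob-ward than the model. I'll descend on the knob and grip it lightly, so that the tin can swing.

```bash
python3 -m inch '[[-0.18,0,0.4,0.03],[-0.18,0,0.8,0.03],[-0.18,0,1,0.03]]' 0 && python3 -m inch '[[0,0,0.3,0],[0,0,0.6,0],[0,0,0.77,0],[0,0,0.77,0],[0,0,0.77,0]]' && python3 -m inch '[[0,0,0,0],[0,0,0,0],[0,0,0,0],[0,0,0,0],[0,0,0,0],[0,0,0,0]]' 1 6
```

```text
time: 1.95
position: [0.3915, 0.2418, 0.1364]
orientation: [-0.001, 0.403, 0.915, -0.001]
force: [0.1, -1.1, 0.2]
opening: 0.0884
time: 2.45
position: [0.3923, 0.2422, 0.0618]
orientation: [-0.0, 0.403, 0.915, 0.0]
force: [0.3, -0.3, 0.5]
opening: 0.0883
time: 3.05
position: [0.3926, 0.2411, 0.0618]
orientation: [0.0, 0.404, 0.915, 0.0]
force: [0.4, 0.4, 0.3]
opening: 0.042
```

```bash
python3 -m inch '[[0,0,0,0],[0,0,0,0],[0,0,0,0],[0,0,0,0],[0,0,0,0],[0,0,0,0]]' 1 6 && python3 -m inch '[[0,0,-0.1,0],[0.05,0,-0.2,0],[0.1,0,-0.3,0],[0.15,0,-0.4,0],[0.2,0,-0.5,0],[0.2,0,-0.6,0],[0.2,0,-0.7,0],[0.2,0,-0.75,0],[0.2,0,-0.75,0]]' && python3 -c "
from h import *
a=snap('wrist')['image'];b=snap('side')['image']
z=np.zeros((480,800,3),np.uint8); z[:,:440]=a[0:480,100:540]; z[:360,440:]=cv2.resize(b[175:295,200:320],(360,360),interpolation=cv2.INTER_CUBIC)
cv2.imwrite('pics/lift.png',z[:,:,::-1])"
```

```text
time: 3.65
position: [0.3925, 0.241, 0.0617]
orientation: [-0.0, 0.404, 0.915, -0.0]
force: [0.6, 0.0, 0.3]
opening: 0.018
time: 4.55
position: [0.3796, 0.2558, 0.1375]
orientation: [0.0, 0.404, 0.915, 0.001]
force: [-0.1, 0.6, -1.2]
opening: 0.0178
```

View pics/lift.png

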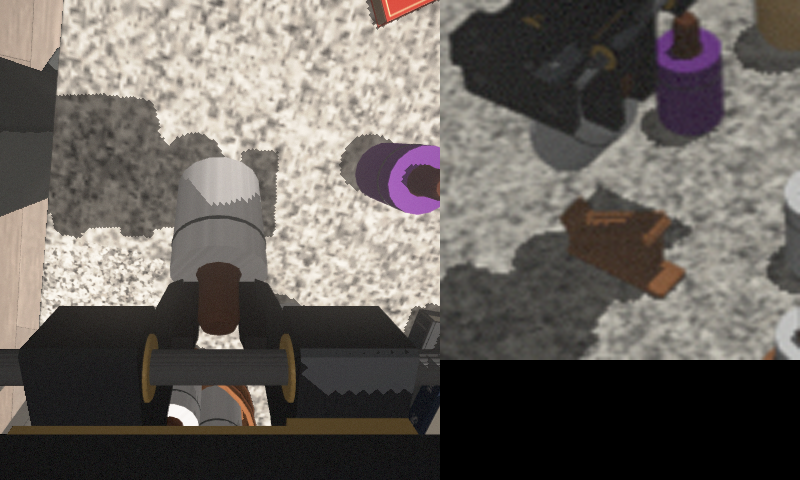

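The tin is clear of the rest but still tilted, held by friction. I'll carry it back to the free spot behind the rest, keep the foot just above the worktop, then ease the grip so that it swings down.

```bash
python3 -m inch '[[0.25,0,0,0],[0.5,0,0,0],[0.75,0,0,0],[1,0,0,0],[1,0,0.2,0],[1,0,0.4,0],[1,0,0.6,0],[1,0,0.6,0]]' && python3 -m inch '[[0.1,0,0,0],[0.2,0,0,0],[0.2,0,0,0],[0.2,0,0,0],[0.2,0,0,0]]' 1 3 && python3 -c "
from h import *
a=snap('wrist')['image'];b=snap('side')['image']
z=np.zeros((480,800,3),np.uint8); z[:,:440]=a[0:480,100:540]; z[:360,440:]=cv2.resize(b[175:295,180:300],(360,360),interpolation=cv2.INTER_CUBIC)
cv2.imwrite('pics/swing.png',z[:,:,::-1])"
```

```text
time: 5.45
position: [0.3107, 0.3286, 0.0746]
orientation: [-0.001, 0.404, 0.915, -0.002]
force: [0.2, -0.9, -1.5]
opening: 0.0174
time: 5.95
position: [0.2985, 0.3446, 0.0772]
orientation: [0.0, 0.404, 0.915, 0.0]
force: [1.1, -1.0, -1.4]
opening: 0.0179
```

View pics/swing.png

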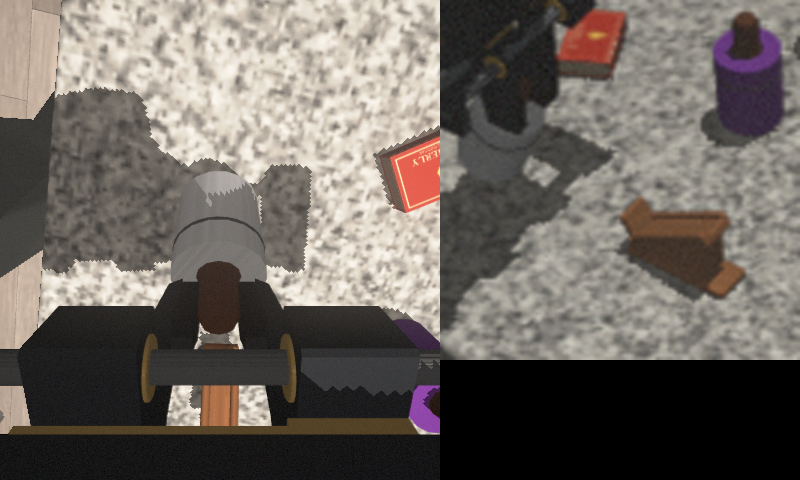

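Run:
```python
from h import *
s=env.state(); d=snap('wrist'); p=np.array(s['position'])+[0,0,.0187]; R=Ro.from_quat(np.array(s['orientation'])[[1,2,3,0]]).as_matrix()
f=-R[:,0]; h=R[:,1]
print(s['force'],s['moment'],p)
for el in range(30,91,10):
    e=np.radians(el); a=f*np.cos(e)+np.array([0,0,1])*np.sin(e); n=np.cross(a,h)
    ring=lambda S,r:np.array([proj(d,p+(S-.081)*a+r*(np.cos(t)*h+np.sin(t)*n)) for t in np.linspace(0,6.28,90)])
    print(el,'foot y min',ring(.004,.0225)[:,1].min().round(1),'top ring x/y',ring(.06,.0225).min(0).round(1),ring(.06,.0225).max(0).round(1),'knob tip ymax',ring(.086,.009)[:,1].max().round(1))
```

```text
[-0.19539737 -0.02528342 -2.24668955] [-0.00702244 -0.02553982  0.0384759 ] [0.298583   0.34432993 0.09570199]
30 foot y min 126.1 top ring x/y [262.9 263. ] [368.1 276.7] knob tip ymax 334.3
40 foot y min 137.2 top ring x/y [264.3 255.3] [366.9 285.9] knob tip ymax 335.9
50 foot y min 151.2 top ring x/y [265.5 250.2] [365.8 295.7] knob tip ymax 339.2
60 foot y min 167.2 top ring x/y [266.5 247.7] [364.8 306.1] knob tip ymax 342.0
70 foot y min 184.7 top ring x/y [267.4 247.5] [364.  316.8] knob tip ymax 344.2
80 foot y min 203.2 top ring x/y [268.1 249.5] [363.4 327.8] knob tip ymax 345.7
90 foot y min 222.5 top ring x/y [268.6 253.3] [363.  338.8] knob tip ymax 346.6
```

Elevation is now about 62°, so it is 28° from upright. I'll touch the foot edge down and draw the knob back over it.

```bash
python3 -m inch '[[0,0,0.07,0],[0,0,0.14,0],[0.04,0,0.14,0],[0.1,0,0.135,0],[0.16,0,0.13,0],[0.22,0,0.125,0],[0.28,0,0.125,0],[0.34,0,0.125,0],[0.4,0,0.13,0],[0.42,0,0.14,0],[0.42,0,0.15,0],[0.42,0,0.15,0]]' 1 4
python3 - <<'E'
from h import *
s=env.state(); print(s['force'],s['moment'],s['position'])
d=snap('wrist'); a=d['image'][0:480,100:540];b=snap('side')['image']
z=np.zeros((480,800,3),np.uint8); z[:,:440]=a; z[:360,440:]=cv2.resize(b[155:275,160:280],(360,360),interpolation=cv2.INTER_CUBIC)
cv2.imwrite('pics/drag.png',z[:,:,::-1])
E
```

```text
time: 7.3
position: [0.2702, 0.3759, 0.0622]
orientation: [0.0, 0.404, 0.915, 0.001]
force: [-0.6, -0.0, 6.3]
opening: 0.0177
[-0.60668658 -0.0144692   6.33024415] [-0.02496269  0.16267622  0.0120288 ] [0.27020168 0.37586279 0.0621977 ]
```

View pics/drag.png

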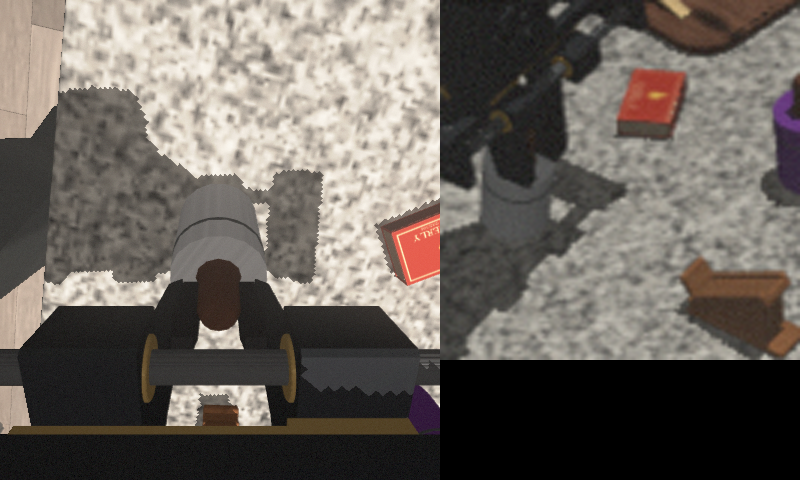

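It is only slightly more upright, because the foot slid. I'll raise it and use inertia: a gentle start towards the rest, then a sudden stop so that it swings plumb. The tilt I'll read from the wrist image by script.

```bash
cat > tilt.py <<'E'
from h import *
im=snap('wrist')['image'].astype(float); s=env.state()
g=cv2.GaussianBlur(im.mean(2),(0,0),.7)[120:345,306:329]
n=np.convolve(g.std(1),np.ones(3)/3,'same'); m=g.mean(1)
print('row:mean/std',' '.join(f'{120+i}:{m[i]:.0f}/{n[i]:.0f}' for i in range(20,215,5)))
print(np.round(s['position'],4),np.round(s['force'],2),np.round(s['moment'],3))
E
python3 tilt.py; python3 -m inch '[[0,0,-0.3,0],[0,0,-0.65,0],[-0.03,0,-0.65,0],[-0.1,0,-0.65,0],[-0.25,0,-0.65,0],[-0.5,0,-0.65,0],[-0.95,0,-0.65,0],[-0.95,0,-0.65,0],[-0.95,0,-0.65,0],[-0.95,0,-0.65,0]]' 1 3; python3 tilt.py
```

```text
row:mean/std 140:219/11 145:214/26 150:209/28 155:211/12 160:215/16 165:225/13 170:226/16 175:147/17 180:109/8 185:116/3 190:115/1 195:115/2 200:114/2 205:113/2 210:112/2 215:111/2 220:99/4 225:110/2 230:110/2 235:111/2 240:121/2 245:122/1 250:122/1 255:122/1 260:72/17 265:46/1 270:45/1 275:44/1 280:44/1 285:43/1 290:43/1 295:42/1 300:43/1 305:43/1 310:44/1 315:43/1 320:43/1 325:43/4 330:155/34
[0.2703 0.3758 0.0622] [-0.15  0.26  6.27] [-0.009  0.188 -0.003]
time: 8.45
position: [0.3332, 0.3055, 0.1259]
orientation: [-0.001, 0.404, 0.915, -0.001]
force: [-0.2, -0.2, -0.9]
opening: 0.0162
row:mean/std 140:214/17 145:211/12 150:223/10 155:202/23 160:134/36 165:131/41 170:103/10 175:111/3 180:153/55 185:141/50 190:124/49 195:127/46 200:100/23 205:96/15 210:108/5 215:102/3 220:99/1 225:96/4 230:136/3 235:135/2 240:136/1 245:136/1 250:135/1 255:64/19 260:49/1 265:48/1 270:48/1 275:49/1 280:52/1 285:51/1 290:50/1 295:49/1 300:48/1 305:49/8 310:126/7 315:129/1 320:119/6 325:119/6 330:119/6
[0.333  0.3059 0.1261] [ 0.67  0.22 -0.96] [-0.038 -0.073 -0.013]
```

Run:
```python
from h import *
print(env.state()['opening'])
d=snap('wrist'); a=d['image'][0:480,100:540];b=snap('side')['image']
z=np.zeros((480,800,3),np.uint8); z[:,:440]=a; z[:360,440:]=cv2.resize(b[165:285,180:300],(360,360),interpolation=cv2.INTER_CUBIC)
cv2.imwrite('pics/shake.png',z[:,:,::-1])
```

```text
0.016166643730154095
```

View pics/shake.png

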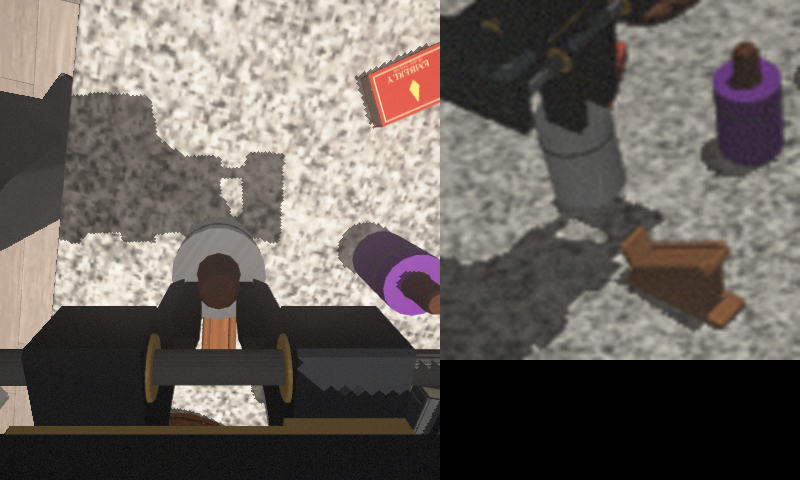

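The tin has swung to about 9° past plumb, and the knob now sits near the pads' edge. I'll ease it back behind the rest and lower it gently.

```bash
python3 -m inch '[[0.02,0,0,0],[0.07,0,0,0],[0.15,0,0,0],[0.24,0,0,0],[0.33,0,0,0],[0.42,0,0,0],[0.5,0,0,0],[0.56,0,0,0],[0.6,0,0,0],[0.62,0,0,0]]' && python3 -m inch '[[0,0,0.02,0],[0,0,0.07,0],[0,0,0.15,0],[0,0,0.24,0],[0,0,0.33,0],[0,0,0.42,0],[0,0,0.49,0],[0,0,0.53,0],[0,0,0.55,0],[0,0,0.55,0]]'; python3 tilt.py
```

```text
time: 9.6
position: [0.2919, 0.3515, 0.1267]
orientation: [-0.0, 0.404, 0.915, 0.0]
force: [-0.1, -0.6, -1.4]
opening: 0.0163
time: 10.6
position: [0.2922, 0.3512, 0.0716]
orientation: [-0.0, 0.404, 0.915, -0.0]
force: [0.7, 0.1, -1.3]
opening: 0.0162
row:mean/std 140:220/7 145:205/7 150:183/12 155:186/24 160:181/24 165:191/21 170:195/24 175:109/6 180:99/6 185:99/8 190:105/3 195:96/10 200:77/12 205:98/9 210:97/10 215:97/6 220:97/1 225:93/4 230:134/3 235:133/2 240:133/1 245:133/1 250:133/1 255:61/19 260:45/1 265:45/1 270:45/1 275:47/1 280:50/1 285:49/1 290:49/1 295:49/1 300:49/1 305:51/8 310:126/6 315:128/3 320:212/7 325:218/10 330:195/20
[0.2923 0.3512 0.0718] [ 0.   -0.44 -0.63] [-0.095  0.002 -0.048]
```

```bash
for i in 1 2; do python3 -m inch '[[0,0,0.02,0],[0,0,0.04,0],[0,0,0.04,0]]' | egrep 'pos|force|open'; done; python3 -m inch '[[0,0,0.02,0],[0,0,0.02,0]]' | egrep 'pos|force|open'; python3 -m inch '[[0,0,0.02,0],[0,0,0.02,0]]' | egrep 'pos|force|open'; python3 tilt.py | tail -1
```

```text
position: [0.2922, 0.3512, 0.0677]
force: [-1.0, -1.4, -1.6]
opening: 0.0166
position: [0.2928, 0.3508, 0.064]
force: [0.5, -1.4, 5.8]
opening: 0.0168
position: [0.294, 0.3495, 0.0628]
force: [3.0, -4.2, 15.4]
opening: 0.0168
position: [0.2953, 0.348, 0.0616]
force: [5.2, -7.8, 26.2]
opening: 0.0172
[0.2953 0.3481 0.0617] [ 5.45 -8.02 25.37] [-1.752 -1.166  0.103]
```

```bash
python3 -m inch '[[0,0,-0.03,0],[0,0,-0.05,0],[0,0,-0.05,0]]' | egrep 'pos|force|open'; python3 tilt.py
```

```text
position: [0.292, 0.3516, 0.0647]
force: [-0.1, -0.4, -0.4]
opening: 0.0174
row:mean/std 140:220/6 145:213/5 150:189/15 155:188/20 160:177/21 165:184/24 170:200/20 175:144/35 180:104/6 185:98/8 190:99/7 195:105/6 200:81/11 205:88/9 210:94/11 215:99/3 220:98/1 225:89/4 230:114/3 235:130/2 240:130/2 245:130/1 250:130/1 255:117/15 260:46/3 265:45/1 270:45/1 275:44/1 280:45/1 285:48/1 290:48/1 295:49/1 300:48/1 305:48/1 310:48/4 315:121/10 320:166/16 325:213/7 330:221/8
[0.2918 0.3515 0.0646] [ 0.06  0.2  -1.61] [ 0.002 -0.041  0.004]
```

```bash
python3 -m inch '[[0,0,0,0],[0,0,0,0],[0,0,0,0],[0,0,0,0],[0,0,0,0],[0,0,0,0]]' 0.5 3| egrep 'pos|force|open'; python3 tilt.py;  python3 -m inch '[[0,0,-0.3,0],[0,0,-0.65,0],[0,0,-1,0],[0,0,-1,0]]' 0.3
python3 - <<'E'
from h import *
d=snap('wrist'); a=d['image'][0:480,100:540];b=snap('side');t=snap('top'); import pickle; pickle.dump((d,b,t),open('st.pkl','wb'))
z=np.zeros((520,800,3),np.uint8); z[:480,:440]=a; z[:300,440:740]=cv2.resize(b['image'][155:255,170:270],(300,300),interpolation=cv2.INTER_CUBIC)
z[302:502,440:740]=cv2.resize(t['image'][270:370,220:370],(300,200),interpolation=cv2.INTER_CUBIC)
cv2.imwrite('pics/stand.png',z[:,:,::-1])
print(proj(d,(.288,.356,.06)),proj(d,(.288,.356,0)),proj(b,(.288,.356,.06)),proj(t,(.288,.356,.06)))
E
```

```text
position: [0.2922, 0.3512, 0.0647]
force: [0.2, -0.2, -0.2]
opening: 0.0439
row:mean/std 140:221/6 145:208/6 150:186/13 155:188/22 160:178/22 165:187/23 170:202/20 175:182/36 180:155/46 185:152/53 190:103/14 195:103/7 200:77/11 205:91/8 210:92/10 215:101/3 220:101/1 225:101/1 230:73/6 235:100/1 240:116/2 245:126/2 250:126/1 255:127/1 260:127/1 265:82/20 270:50/1 275:50/1 280:49/1 285:49/1 290:50/1 295:51/1 300:53/1 305:53/1 310:52/1 315:52/1 320:52/3 325:146/39 330:220/9
[0.2922 0.3512 0.0647] [-0.65 -0.24  0.52] [-0.054 -0.033  0.006]
time: 13.1
position: [0.2936, 0.3529, 0.1681]
orientation: [0.001, 0.404, 0.915, 0.004]
force: [0.2, 1.1, -0.2]
opening: 0.0619
[313.16152492 227.10596007] [313.65493646 210.19671778] [203.58639095 216.23502605] [266.48926014 348.71676625]
```

View pics/stand.png

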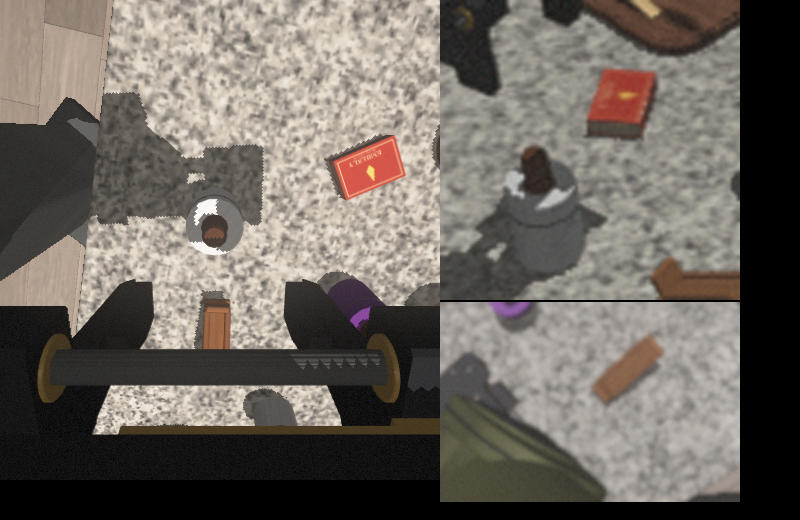

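tin_sloped stands upright and free at about (0.288, 0.357), with its top at wrist pixel (314,226) where the upright model predicts (313,227). Next I regrip its knob firmly and lift it.

```bash
python3 -m inch '[[0.07,0,0.1,0],[0.07,0,0.4,0],[0.07,0,0.8,0],[0.07,0,1,0],[0.07,0,1,0],[0.07,0,1,0]]' 0.4 | egrep 'pos|force|open'; python3 -m inch '[[0,0,0.01,0],[0,0,0.01,0],[0,0,0.01,0],[0,0,0.01,0],[0,0,0.01,0],[0,0,0.01,0],[0,0,0.01,0]]' 1 20| egrep 'pos|force|open'; python3 tilt.py; python3 -m inch '[[0,0,-0.2,0],[0,0,-0.6,0],[0,0,-1,0],[0,0,-1,0],[0,0,-1,0]]'; python3 tilt.py
python3 - <<'E'
from h import *
s=env.state(); d=snap('wrist'); R=Ro.from_quat(np.array(s['orientation'])[[1,2,3,0]]).as_matrix(); p=np.array(s['position'])
print(R.round(3).tolist())
for s0 in(.081,.083):
  for ox in(-.004,0,.004):
    c=p+[0,0,.0187+.086-s0]+ox*R[:,0]
    y=[proj(d,c+.009*(np.cos(t)*R[:,0]+np.sin(t)*R[:,1]))[1] for t in np.linspace(0,6.28,60)]; 
    c=c-[0,0,.026]; y2=[proj(d,c+.0225*(np.cos(t)*R[:,0]+np.sin(t)*R[:,1]))[1] for t in np.linspace(0,6.28,60)]; print(s0,ox,'knob top y',np.round([min(y),max(y)],1),'tin top ymin',round(min(y2),1))
E
```

```text
position: [0.2866, 0.3558, 0.0638]
force: [-0.4, 0.3, 0.2]
opening: 0.0531
position: [0.2875, 0.3564, 0.0641]
force: [-0.5, -1.6, 5.3]
opening: 0.0173
row:mean/std 140:214/9 145:204/15 150:215/10 155:221/5 160:197/13 165:187/15 170:178/23 175:137/26 180:101/8 185:112/8 190:106/6 195:98/7 200:99/8 205:106/5 210:84/11 215:84/10 220:95/11 225:101/6 230:102/1 235:101/1 240:101/1 245:83/5 250:101/2 255:118/3 260:126/2 265:127/2 270:127/1 275:126/1 280:64/20 285:43/1 290:42/1 295:42/1 300:40/1 305:40/1 310:40/1 315:43/1 320:43/1 325:43/1 330:42/1
[0.2875 0.3564 0.0641] [-0.83  0.1   5.96] [-0.116  0.139 -0.02 ]
time: 15.1
position: [0.2877, 0.3566, 0.1642]
orientation: [0.0, 0.404, 0.915, 0.001]
force: [-0.4, 0.0, -1.9]
opening: 0.0174
row:mean/std 140:202/13 145:206/20 150:178/39 155:163/36 160:95/9 165:96/10 170:189/42 175:160/39 180:167/40 185:160/38 190:145/39 195:136/53 200:115/30 205:90/9 210:102/8 215:105/9 220:156/44 225:111/11 230:101/1 235:101/1 240:100/1 245:84/5 250:100/1 255:117/2 260:124/2 265:124/1 270:124/1 275:123/1 280:65/19 285:45/1 290:44/1 295:43/1 300:41/1 305:41/1 310:40/1 315:42/1 320:42/1 325:41/1 330:41/1
[0.2872 0.356  0.1633] [ 0.24 -0.19 -1.39] [-0.063  0.087  0.008]
[[-0.674, 0.739, -0.0], [0.739, 0.674, -0.0], [-0.0, -0.001, -1.0]]
0.081 -0.004 knob top y [316.4 354.9] tin top ymin 261.4
0.081 0 knob top y [307.4 346.5] tin top ymin 253.3
0.081 0.004 knob top y [298.3 338.1] tin top ymin 245.0
0.083 -0.004 knob top y [313.8 351.9] tin top ymin 259.9
0.083 0 knob top y [305.  343.7] tin top ymin 251.8
0.083 0.004 knob top y [296.  335.3] tin top ymin 243.6
```

Run:
```python
from h import *
d=snap('wrist'); T=np.eye(4); R=np.array([[-0.71,0.704,0],[0.704,0.71,0.002],[0.001,0.002,-1]]); T[:3,:3]=R; T[:3,3]=[.3794,.2563,.2388]
W=np.linalg.inv(T@np.array(d['T_tool_cam'])); d['R'],d['t']=W[:3,:3],W[:3,3]
im=cv2.imread('pics/w1.png'); hsv=cv2.cvtColor(im,cv2.COLOR_BGR2HSV)
m=((hsv[...,2]>215)&(hsv[...,1]<25)).astype(np.uint8); m[:270]=0; m[:,:210]=0; m[:,410:]=0
m=cv2.morphologyEx(m,cv2.MORPH_CLOSE,np.ones((5,5)))
n,l,st,ce=cv2.connectedComponentsWithStats(m)
for i in range(1,n):
    if st[i,4]>150:
        c=max(cv2.findContours((l==i).astype(np.uint8),cv2.RETR_EXTERNAL,cv2.CHAIN_APPROX_NONE)[0],key=len); h=cv2.convexHull(c); e=cv2.fitEllipse(h); print(st[i].tolist(),'ell',np.round(e[0],1),np.round(e[1],1),'world z.066',ray(d,*e[0],.066).round(4)[:2],'z.06',ray(d,*e[0],.06).round(4)[:2])
for X in [(0.5277,0.0847),(0.5071,0.0409),(0.4992,0.1239),(0.4512,0.1214),(0.4309,0.078)]: print(X,proj(d,(*X,.066)).round(1))
# orange rim inner top arc visible
m=((hsv[...,0]<18)&(hsv[...,1]>110)&(hsv[...,2]>120)).astype(np.uint8); ys,xs=np.where(m[285:350,200:345]); print('rim x',xs.min()+200,xs.max()+200,'y',ys.min()+285)
for c in((.4791,.0811),(.4777,.0818)):
  P=np.array([proj(d,(c[0]+.0795*np.cos(t),c[1]+.0795*np.sin(t),.034)) for t in np.linspace(0,6.28,200)]); print('pred rim',P.min(0),P.max(0))
```

```text
[224, 270, 37, 23, 243] ell [241.3 279.9] [21.4 37.6] world z.066 [0.3731 0.1554] z.06 [0.3739 0.1525]
[354, 285, 47, 40, 802] ell [375.4 304. ] [37.9 46.7] world z.066 [0.4881 0.2331] z.06 [0.4912 0.2317]
[256, 330, 41, 19, 430] ell [276.  346.5] [33.  40.4] world z.066 [0.4507 0.1236] z.06 [0.453  0.1201]
[244, 393, 79, 41, 1135] ell [284.5 413.7] [38.7 82.3] world z.066 [0.5186 0.0656] z.06 [0.5222 0.061 ]
(0.5277, 0.0847) [301.9 408.6]
(0.5071, 0.0409) [262.6 420.1]
(0.4992, 0.1239) [308.4 373.3]
(0.4512, 0.1214) [275. 348.]
(0.4309, 0.078) [234.  360.8]
rim x 209 335 y 308
pred rim [205.77093336 307.29241961] [338.26434076 419.68680867]
pred rim [205.24409988 306.11667592] [337.87752705 418.74591137]
```

The top-view caddy estimates agree with the wrist view to about 1 mm. I'll carry the first tin over to hover above the free outer place.

```bash
python3 -m inch '[[-0.15,-0.04,-0.15,0],[-0.4,-0.1,-0.35,0],[-0.7,-0.17,-0.35,0],[-1,-0.25,-0.35,0],[-1,-0.25,-0.35,0]]' | egrep 'pos' ; python3 -m inch '[[-0.3,-0.08,0,0],[-0.6,-0.15,0,0],[-1,-0.25,0,0],[-1,-0.25,0,0]]'| egrep 'pos';  python3 -m inch '[[-0.3,-0.08,0,0],[-0.6,-0.15,0,0],[-1,-0.25,0,0],[-1,-0.25,0,0]]'| egrep 'pos'; python3 -m inch '[[-0.2,-0.05,0,0.07],[-0.4,-0.1,0,0.137],[-0.5,-0.13,0,0.137],[-0.5,-0.13,0,0.137],[-0.5,-0.13,0,0.137]]'; python3 tilt.py; python3 -c "
from h import *
s=env.state();R=Ro.from_quat(np.array(s['orientation'])[[1,2,3,0]]).as_matrix(); print(R.round(3).tolist())
for t in ((.4585,.038),(.479,.081)): D=np.array(t)-s['position'][:2]; print((R[:2,:2].T@D).round(4))"
```

```text
position: [0.3374, 0.2606, 0.1976]
position: [0.3867, 0.1695, 0.1976]
position: [0.4359, 0.0793, 0.1977]
time: 17.05
position: [0.4575, 0.0397, 0.1983]
orientation: [-0.001, 0.499, 0.867, -0.0]
force: [0.7, -0.3, -1.2]
opening: 0.0174
row:mean/std 140:98/15 145:229/41 150:250/0 155:250/1 160:142/75 165:109/62 170:112/49 175:91/45 180:82/25 185:102/23 190:199/57 195:188/57 200:90/23 205:80/12 210:71/1 215:69/1 220:109/26 225:100/8 230:95/1 235:95/1 240:94/1 245:78/4 250:94/1 255:110/2 260:116/2 265:116/1 270:116/1 275:116/1 280:58/17 285:42/1 290:40/1 295:39/1 300:38/1 305:37/1 310:37/1 315:38/1 320:38/1 325:37/1 330:37/1
[0.4575 0.0399 0.1984] [ 0.57  0.2  -1.44] [-0.03   0.024 -0.002]
[[-0.503, 0.864, -0.001], [0.864, 0.503, 0.001], [0.001, -0.001, -1.0]]
[-0.0021 -0.0001]
[0.0247 0.0393]
```

```bash
python3 -m inch '[[-0.02,0,0.1,0],[-0.02,0,0.2,0],[-0.02,0,0.2,0],[-0.02,0,0.2,0]]' | egrep 'pos'
cat > ell.py <<'E'
from h import *
d=snap('wrist','hov.png'); im=cv2.cvtColor(d['image'],cv2.COLOR_RGB2HSV)
g=d['image'].mean(2)
for X in [(0.5277,0.0847),(0.5071,0.0409),(0.4992,0.1239),(0.4512,0.1214),(0.4309,0.078)]:
    p=proj(d,(*X,.066)); k=proj(d,(*X,.092)); print(X,'top px',p.round(1),'knob px',k.round(1))
m=((im[...,2]>150)&(im[...,1]<40)).astype(np.uint8); m[345:]=0
n,l,st,ce=cv2.connectedComponentsWithStats(m)
for i in range(1,n):
    if st[i,4]>120:
        c=max(cv2.findContours((l==i).astype(np.uint8),cv2.RETR_EXTERNAL,cv2.CHAIN_APPROX_NONE)[0],key=len); e=cv2.fitEllipse(cv2.convexHull(c)); print(st[i].tolist(),np.round(e[0],1),np.round(e[1],1),ray(d,*e[0],.066).round(4)[:2])
E
python3 ell.py
```

```text
position: [0.4588, 0.0368, 0.1782]
(0.5277, 0.0847) top px [425.  224.9] knob px [435.9 234.4]
(0.5071, 0.0409) top px [372.2 258.3] knob px [377.4 270.8]
(0.4992, 0.1239) top px [424.  161.6] knob px [435.4 164.8]
(0.4512, 0.1214) top px [367.  130.5] knob px [372.4 130.3]
(0.4309, 0.078) top px [312.5 169.2] knob px [311.8 173.2]
[0, 0, 11, 33, 207] [-2.2 50.3] [ 3.7 35.9] [0.2077 0.0404]
[194, 0, 446, 316, 64560] [440.1 113.8] [386.1 540.6] [0.4899 0.1568]
[337, 97, 63, 66, 2353] [368. 130.] [62.1 65.7] [0.4516 0.1221]
[283, 138, 61, 45, 1373] [313.2 164.3] [51.4 60.4] [0.4296 0.0814]
[215, 222, 73, 86, 4296] [246.9 260.4] [ 78.  100.3] [ 0.4212 -0.011 ]
[609, 226, 31, 47, 945] [623.7 250.1] [37.8 47.9] [0.676  0.1466]Traceback (most recent call last):
  File "ell.py", line 10, in <module>
    c=max(cv2.findContours((l==i).astype(np.uint8),cv2.RETR_EXTERNAL,cv2.CHAIN_APPROX_NONE)[0],key=len); e=cv2.fitEllipse(cv2.convexHull(c)); print(st[i].tolist(),np.round(e[0],1),np.round(e[1],1),ray(d,*e[0],.066).round(4)[:2])
                                                                                                           ~~~~~~~~~~~~~~^^^^^^^^^^^^^^^^^^^
cv2.error: OpenCV(4.12.0) /io/opencv/modules/imgproc/src/shapedescr.cpp:361: error: (-201:Incorrect size of input array) There should be at least 5 points to fit the ellipse in function 'fitEllipseNoDirect'
```

View pics/hov.png

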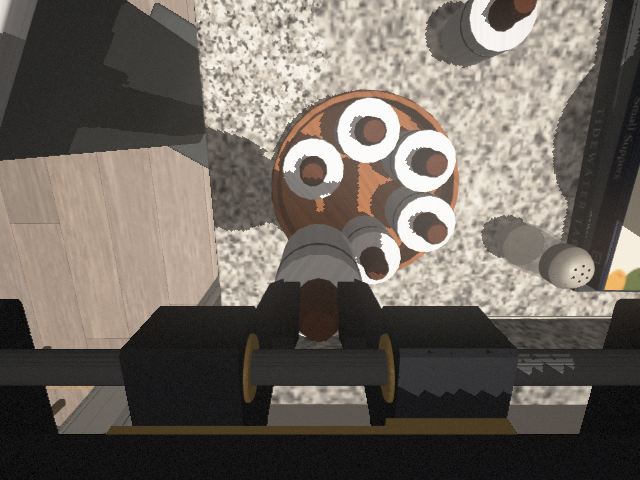

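The view (my last) shows the held tin over the gap at the lower right, with the five packed tins within 1 px of prediction: (368,130), (425,160), (426,224), (375,258) and (313,168). Now the slow lowering.

```bash
python3 -m inch '[[0,0,0.1,0],[0,0,0.3,0],[0,0,0.38,0],[0,0,0.38,0],[0,0,0.38,0],[0,0,0.38,0]]' | egrep 'pos|force'; python3 -c "
from h import *
s=env.state();R=Ro.from_quat(np.array(s['orientation'])[[1,2,3,0]]).as_matrix(); print(s['position'],((R[:2,:2].T@(np.array([.459,.0382])-s['position'][:2])).round(4)),s['force'])"
```

```text
position: [0.4596, 0.0367, 0.1412]
force: [-0.9, 0.8, -0.8]
[0.45961061 0.03671681 0.14116565] [0.0016 0.0002] [-0.88018536  0.82302951 -0.83566384]
```

```bash
python3 -m inch '[[0.015,0,0.05,0],[0.015,0,0.1,0],[0.015,0,0.15,0],[0.015,0,0.2,0],[0.015,0,0.2,0]]' | egrep 'pos|force|open'; python3 -m inch '[[0,0,0.05,0],[0,0,0.1,0],[0,0,0.15,0],[0,0,0.2,0],[0,0,0.2,0]]' | egrep 'pos|force|open'
```

```text
position: [0.4581, 0.0379, 0.12]
force: [0.8, -0.5, -1.1]
opening: 0.017
position: [0.4581, 0.038, 0.1]
force: [-0.4, 0.4, -1.1]
opening: 0.0174
```

Foot at 36 mm, already below the neighbours' tops, with no contact force. Continuing down.

```bash
python3 -m inch '[[0,0,0.06,0],[0,0,0.12,0],[0,0,0.18,0],[0,0,0.24,0],[0,0,0.24,0]]' | egrep 'pos|force|open'; for i in 1 2 3 ; do python3 -m inch '[[0,0,0.02,0],[0,0,0.02,0]]' | egrep 'pos|force'; done
```

```text
position: [0.458, 0.038, 0.0759]
force: [1.4, -0.2, -0.8]
opening: 0.0171
position: [0.4585, 0.038, 0.0746]
force: [-0.8, 0.5, -1.3]
position: [0.4585, 0.038, 0.0727]
force: [0.2, 0.0, -1.1]
position: [0.4584, 0.038, 0.0706]
force: [-0.4, 0.6, -0.7]
```

```bash
python3 -m inch '[[0,0,0.01,0],[0,0,0.01,0]]' | egrep 'pos|force';python3 -m inch '[[0,0,0.01,0],[0,0,0.01,0]]' | egrep 'pos|force'
```

```text
position: [0.4584, 0.0379, 0.0702]
force: [-1.4, 0.5, 4.9]
position: [0.4585, 0.0378, 0.0701]
force: [-3.0, -0.1, 16.6]
```

It is on the floor: contact at TCP z 0.0702, as calculated. I'll release with a small opening, rise, and head for tin_standing.

```bash
python3 -m inch '[[0,0,-0.02,0],[0,0,-0.02,0],[0,0,-0.02,0],[0,0,-0.02,0]]' 0.66 5| egrep 'pos|force|open'; python3 -m inch '[[0,0,-0.2,0],[0,0,-0.5,0],[0,0,-1,0],[0,0,-1,0]]' | egrep 'pos|force|open'; python3 -m inch '[[0.3,0.25,0,0],[0.6,0.5,0,0],[0.75,0.62,0,0],[0.75,0.62,0,0],[0.75,0.62,0,0]]' 0.4 | egrep 'pos|force|open'
python3 - <<'E'
from h import *
s=env.state(); R=Ro.from_quat(np.array(s['orientation'])[[1,2,3,0]]).as_matrix()
d=snap('wrist','w5.png'); im=cv2.cvtColor(d['image'],cv2.COLOR_RGB2HSV); print(proj(d,(.4905,.23,.06)), s['time'])
m=((im[...,2]>215)&(im[...,1]<25)).astype(np.uint8); p=proj(d,(.4905,.23,.06)).astype(int); mm=np.zeros_like(m); mm[max(p[1]-45,0):p[1]+45,p[0]-45:p[0]+45]=1; m*=mm
m=cv2.morphologyEx(m,cv2.MORPH_OPEN,np.ones((5,5))); n,l,st,ce=cv2.connectedComponentsWithStats(m)
i=1+st[1:,4].argmax(); c=max(cv2.findContours((l==i).astype(np.uint8),cv2.RETR_EXTERNAL,cv2.CHAIN_APPROX_NONE)[0],key=len); e=cv2.fitEllipse(cv2.convexHull(c)); w=ray(d,*e[0],.06); print(st[i],e,w,'tool delta',(R[:2,:2].T@(w[:2]-s['position'][:2])).round(4),s['position'],R[:2,:2].round(3).tolist())
# top-camera check of caddy
t=snap('top','t5.png'); g=cv2.cvtColor(t['image'],cv2.COLOR_RGB2HSV)
for X in [(0.5277,0.0847),(0.5071,0.0409),(0.4992,0.1239),(0.4512,0.1214),(0.4309,0.078),(.4584,.038)]:
    q=proj(t,(*X,.066)); u,v=q.round().astype(int); P=g[v-14:v+15,u-14:u+15]; M=((P[...,1]<40)&(P[...,2]>150)); ys,xs=np.where(M); print(X,q.round(1),'white n',M.sum(),'bbox ctr',((xs.min()+xs.max())/2+u-14,(ys.min()+ys.max())/2+v-14) if M.any() else None)
E
```

```text
position: [0.4585, 0.038, 0.0705]
force: [0.3, 0.5, 0.0]
opening: 0.0302
position: [0.4613, 0.0383, 0.175]
force: [1.3, 0.2, -0.2]
opening: 0.0303
position: [0.474, 0.1332, 0.1701]
force: [-0.6, 0.4, 0.7]
opening: 0.0531
[405.33209998 132.51077237] 21.95
[ 375   93   64   72 2391] ((407.9349060058594, 128.53857421875), (60.5617561340332, 76.20183563232422), 28.436410903930664) [0.49057634 0.23316357 0.06      ] tool delta [0.0782 0.0644] [0.47395753 0.13322947 0.17005752] [[-0.501, 0.866], [0.866, 0.501]]
(0.5277, 0.0847) [404.2 220.4] white n 0 bbox ctr None
(0.5071, 0.0409) [427.1 230.3] white n 0 bbox ctr None
(0.4992, 0.1239) [384.8 235.2] white n 0 bbox ctr None
(0.4512, 0.1214) [387.1 259.8] white n 73 bbox ctr (np.float64(380.5), np.float64(256.0))
(0.4309, 0.078) [409.9 269.8] white n 41 bbox ctr (np.float64(420.0), np.float64(263.0))
(0.4584, 0.038) [429.8 255.1] white n 76 bbox ctr (np.float64(430.0), np.float64(260.5))
```

```bash
python3 -m inch '[[0.3,0.25,0,0],[0.6,0.5,0,0],[0.756,0.638,0.2,0],[0.756,0.638,0.36,0],[0.756,0.638,0.36,0],[0.756,0.638,0.36,0]]' | egrep 'pos|force|open'; python3 -m inch '[[0,0,0.2,0],[0,0,0.5,0],[0,0,0.7,0],[0,0,0.7,0],[0,0,0.7,0]]'| egrep 'pos|force|open'; python3 tilt.py
```

```text
position: [0.492, 0.2293, 0.1347]
force: [0.8, -0.7, -1.2]
opening: 0.0528
position: [0.4927, 0.2305, 0.0656]
force: [0.4, 0.3, 0.5]
opening: 0.0531
row:mean/std 140:190/22 145:166/17 150:156/13 155:164/36 160:194/40 165:214/15 170:197/18 175:221/12 180:214/19 185:159/22 190:133/31 195:130/34 200:95/13 205:101/11 210:101/9 215:100/7 220:104/3 225:104/1 230:104/1 235:104/1 240:78/8 245:104/2 250:112/4 255:129/2 260:151/34 265:152/46 270:144/38 275:119/71 280:62/19 285:58/3 290:57/2 295:57/2 300:56/2 305:56/1 310:57/1 315:57/1 320:56/1 325:55/2 330:60/20
[0.493  0.2309 0.0661] [ 0.48 -0.25  0.1 ] [-0.04   0.053 -0.   ]
```

```bash
python3 -m inch '[[0.012,0,0.018,0],[0.012,0,0.018,0],[0.012,0,0.018,0],[0.012,0,0.018,0],[0.012,0,0.018,0],[0.012,0,0.018,0],[0.012,0,0.018,0],[0.012,0,0.018,0]]' 1 20| egrep 'pos|force|open'; python3 tilt.py; python3 -m inch '[[0,0,-0.2,0],[0,0,-0.6,0],[0,0,-1,0],[0,0,-1,0],[0,0,-1,0]]'; python3 tilt.py
```

```text
position: [0.4914, 0.2323, 0.0629]
force: [0.2, -0.4, 0.7]
opening: 0.0171
row:mean/std 140:179/20 145:189/24 150:165/16 155:156/16 160:166/40 165:199/36 170:209/16 175:201/16 180:223/12 185:172/28 190:97/11 195:91/12 200:90/13 205:95/14 210:102/11 215:101/10 220:101/7 225:104/3 230:104/1 235:102/1 240:102/1 245:82/5 250:101/2 255:101/2 260:126/2 265:125/2 270:126/2 275:125/2 280:118/10 285:43/4 290:41/1 295:40/1 300:40/1 305:39/1 310:39/1 315:40/1 320:42/2 325:41/1 330:42/1
[0.4914 0.2323 0.0629] [-0.33  0.83  1.1 ] [-0.114  0.125 -0.003]
time: 24.55
position: [0.4917, 0.2325, 0.1634]
orientation: [0.0, 0.5, 0.866, 0.001]
force: [0.0, -0.3, -2.0]
opening: 0.0173
row:mean/std 140:190/20 145:163/16 150:168/31 155:211/27 160:199/20 165:208/28 170:119/18 175:93/12 180:134/24 185:174/42 190:177/40 195:170/47 200:144/44 205:135/45 210:131/39 215:112/18 220:108/6 225:102/5 230:102/1 235:101/1 240:101/1 245:82/5 250:101/1 255:101/2 260:125/2 265:124/2 270:124/2 275:124/2 280:116/10 285:45/4 290:43/1 295:42/1 300:40/1 305:39/1 310:39/1 315:40/2 320:43/1 325:41/1 330:41/1
[0.491  0.2321 0.1624] [-0.07 -0.84 -0.88] [-0.088  0.05   0.002]
```

```bash
python3 -m inch '[[0,0,-0.15,0],[-0.1,-0.07,-0.3,0],[-0.35,-0.25,-0.3,0],[-0.62,-0.43,-0.3,0],[-0.62,-0.43,-0.3,0]]' | egrep 'pos|force|open'; python3 -m inch '[[-0.2,-0.14,0,0],[-0.45,-0.3,0,0],[-0.61,-0.43,0,0],[-0.61,-0.43,0.1,0],[-0.61,-0.43,0.3,0],[-0.61,-0.43,0.45,0],[-0.61,-0.43,0.45,0],[-0.61,-0.43,0.45,0]]'| egrep 'pos|force|open'; python3 -c "
from h import *
s=env.state();R=Ro.from_quat(np.array(s['orientation'])[[1,2,3,0]]).as_matrix(); print(s['position'],((R[:2,:2].T@(np.array([.4785,.0825])-s['position'][:2])).round(4)),s['force'])"; python3 tilt.py|head -1|cut -c 180-
```

```text
position: [0.4841, 0.1501, 0.1924]
force: [0.4, 0.1, -0.4]
opening: 0.0172
position: [0.4783, 0.0837, 0.1475]
force: [0.1, 0.2, -0.7]
opening: 0.0172
[0.47829775 0.08366446 0.14748828] [-0.0011 -0.0004] [ 0.07570105  0.21348615 -0.73872815]
 220:92/24 225:83/4 230:103/1 235:102/1 240:101/1 245:82/5 250:100/1 255:99/2 260:124/2 265:123/2 270:123/2 275:122/2 280:115/10 285:42/4 290:40/1 295:40/1 300:38/1 305:37/1 310:37/1 315:39/1 320:40/1 325:40/1 330:39/1
```

```bash
python3 -m inch '[[-0.01,0,0.05,0],[-0.01,0,0.1,0],[-0.01,0,0.15,0],[-0.01,0,0.15,0]]' | egrep 'pos|force|open'; python3 -m inch '[[0,0,0.04,0],[0,0,0.08,0],[0,0,0.08,0]]' | egrep 'pos|force|open';  python3 -m inch '[[0,0,0.04,0],[0,0,0.08,0],[0,0,0.08,0]]' | egrep 'pos|force|open'
```

```text
position: [0.4786, 0.0819, 0.1323]
force: [-0.0, 0.7, -0.7]
opening: 0.0172
position: [0.4787, 0.0819, 0.1244]
force: [-0.3, -0.0, -1.7]
opening: 0.0174
position: [0.4787, 0.0819, 0.1164]
force: [-0.3, -0.6, -0.7]
opening: 0.0171
```

```bash
python3 -m inch '[[0,0,0.05,0],[0,0,0.1,0],[0,0,0.15,0],[0,0,0.2,0],[0,0,0.2,0]]' | egrep 'pos|force|open'; python3 -m inch '[[0,0,0.05,0],[0,0,0.1,0],[0,0,0.15,0],[0,0,0.2,0],[0,0,0.22,0],[0,0,0.22,0]]' | egrep 'pos|force|open';  for i in 1 2 3; do python3 -m inch '[[0,0,0.015,0],[0,0,0.015,0]]' | egrep 'pos|force'; done
```

```text
position: [0.4786, 0.0819, 0.0962]
force: [0.3, -1.1, -1.0]
opening: 0.0175
position: [0.4788, 0.0819, 0.0745]
force: [-0.0, 0.5, -1.6]
opening: 0.0174
position: [0.4791, 0.082, 0.0734]
force: [0.6, -0.3, -0.8]
position: [0.479, 0.082, 0.0719]
force: [0.8, 0.1, -0.3]
position: [0.479, 0.082, 0.0703]
force: [-0.5, 0.6, -1.0]
```

```bash
for i in 1 2; do python3 -m inch '[[0,0,0.01,0],[0,0,0.01,0]]' | egrep 'pos|force'; done
```

```text
position: [0.479, 0.0819, 0.0693]
force: [0.1, 0.0, -0.9]
position: [0.4789, 0.0818, 0.0688]
force: [-1.2, -0.6, 4.8]
```

Floor reached at 0.0688, as calculated. I'll release and retreat up and away, then check the caddy in the cameras by script.

```bash
python3 -m inch '[[0,0,-0.01,0],[0,0,-0.01,0],[0,0,-0.01,0],[0,0,-0.01,0]]' 0.66 5| egrep 'pos|force|open'; python3 -m inch '[[0,0,-0.2,0],[0,0,-0.5,0],[0,0,-1,0],[0,0,-1,0]]' | egrep 'pos|force|open'; python3 -m inch '[[0.3,0.2,-0.3,0],[0.6,0.4,-0.6,0],[1,0.5,-0.8,0],[1,0.5,-0.8,0]]' | egrep 'pos|open';  python3 -m inch '[[0.3,0,0,0],[0.6,0,0,0],[1,0,0,0],[1,0,0,0],[1,0,0,0]]' | egrep 'pos|open'; python3 -m inch '[[0.3,0,0,0],[0.6,0,0,0],[1,0,0,0],[1,0,0,0],[1,0,0,0]]' | egrep 'time|pos|force|open';cat > chk.py <<'E'
from h import *
t=snap('top','end.png'); w=snap('wrist','endw.png')
im=cv2.imread('pics/end.png'); g=cv2.cvtColor(im,cv2.COLOR_BGR2HSV); old=cv2.imread('pics/top1.png')
for X in [(0.5277,0.0847),(0.5071,0.0409),(0.4992,0.1239),(0.4512,0.1214),(0.4309,0.078),(.4584,.038),(.479,.081)]:
    q=proj(t,(*X,.066)); u,v=q.round().astype(int); r=11; P=g[v-r:v+r+1,u-r:u+r+1]; M=((P[...,1]<30)&(P[...,2]>165)).astype(np.uint8)
    ys,xs=np.where(M); c=(np.array([xs.min()+xs.max(),ys.min()+ys.max()])/2+[u-r,v-r]); k=proj(t,(*X,.092)).round().astype(int)
    pw=proj(w,(*X,.066)).round(1)
    print(X,'pred',q.round(1),'n',M.sum(),'bbox',xs.max()-xs.min()+1,ys.max()-ys.min()+1,'ctr',c,'world',ray(t,*c,.066)[:2].round(4),'knob bgr',im[k[1],k[0]],'wrist px',pw)
for n,(u,v) in dict(jar=(225,221),salt=(387,170),match=(209,312),purple=(255,265)).items():
    T=old[v-14:v+15,u-14:u+15]; S=im[v-20:v+21,u-20:u+21]; r=cv2.matchTemplate(S,T,cv2.TM_CCOEFF_NORMED); _,m,_,l=cv2.minMaxLoc(r); print(n,round(m,3),'shift px',l[0]-6,l[1]-6)
E
python3 chk.py
```

```text
position: [0.4791, 0.082, 0.0694]
force: [-0.3, 1.1, 0.1]
opening: 0.0301
position: [0.4822, 0.0826, 0.174]
force: [1.0, -0.2, 0.7]
opening: 0.0303
position: [0.4718, 0.2014, 0.2514]
opening: 0.03
position: [0.4215, 0.28, 0.2485]
opening: 0.03
time: 31.25
position: [0.3727, 0.3656, 0.2488]
force: [-0.2, -0.8, -0.2]
opening: 0.03
(0.5277, 0.0847) pred [404.2 220.4] n 344 bbox 23 23 ctr [404. 220.] world [0.5284 0.0851] knob bgr [ 74  85 116] wrist px [313.3 462.3]
(0.5071, 0.0409) pred [427.1 230.3] n 360 bbox 23 23 ctr [427. 230.] world [0.5078 0.041 ] knob bgr [ 73  85 117] wrist px [282.2 478.9]
(0.4992, 0.1239) pred [384.8 235.2] n 360 bbox 23 23 ctr [385. 235.] world [0.4996 0.1235] knob bgr [ 77  88 118] wrist px [308.8 431.8]
(0.4512, 0.1214) pred [387.1 259.8] n 339 bbox 23 23 ctr [387. 260.] world [0.4508 0.1216] knob bgr [ 76  88 118] wrist px [272.7 417.3]
(0.4309, 0.078) pred [409.9 269.8] n 345 bbox 23 23 ctr [410. 270.] world [0.4305 0.0779] knob bgr [ 76  87 117] wrist px [241.3 435.5]
(0.4584, 0.038) pred [429.8 255.1] n 349 bbox 23 23 ctr [430. 255.] world [0.4587 0.0376] knob bgr [ 75  87 117] wrist px [246.9 465.8]
(0.479, 0.081) pred [407.2 245.1] n 359 bbox 23 23 ctr [407. 245.] world [0.4791 0.0815] knob bgr [ 76  89 118] wrist px [277.4 449.2]
jar 0.947 shift px 0 0
salt 0.996 shift px 0 0
match 0.246 shift px -5 6
purple 0.602 shift px 0 -1
```

The arm hides the matchbox in the top view, and the ring boxes filled my search window. I'll recheck both: the matchbox in the side view, and the ring and knob centroids in the top view.

Run:
```python
from h import *
snap('side','ends.png'); a=cv2.imread('pics/side1.png'); b=cv2.imread('pics/ends.png')
for n,(u,v) in dict(match=(231,190),purple=(283,200),jar=(317,175)).items():
    r=cv2.matchTemplate(b[v-22:v+23,u-22:u+23],a[v-14:v+15,u-14:u+15],cv2.TM_CCOEFF_NORMED); _,m,_,l=cv2.minMaxLoc(r); print(n,round(m,3),l[0]-8,l[1]-8)
t=snap('top'); g=cv2.cvtColor(t['image'],cv2.COLOR_RGB2HSV); c0=np.array([.479,.0812])
for X in [(0.5277,0.0847),(0.5071,0.0409),(0.4992,0.1239),(0.4512,0.1214),(0.4309,0.078),(.4584,.038),(.479,.081)]:
    o=[]
    for z,dark,r in((.066,0,15),(.092,1,7)):
        u,v=proj(t,(*X,z)).round().astype(int); P=g[v-r:v+r+1,u-r:u+r+1]
        M=(P[...,2]<140) if dark else ((P[...,1]<40)&(P[...,2]>150)); n,l,st,ce=cv2.connectedComponentsWithStats(M.astype(np.uint8)); i=1+st[1:,4].argmax(); p=ce[i]+[u-r,v-r]; o.append(ray(t,*p,z)[:2])
    print(X,'ring',o[0].round(4),'knob top',o[1].round(4),'lean mm',((o[1]-o[0])*1e3).round(1),'r mm',round(1e3*np.linalg.norm(o[0]-c0),1))
```

```text
match 0.997 0 0
purple 0.994 0 0
jar 0.992 0 0
(0.5277, 0.0847) ring [0.5269 0.0837] knob top [0.5238 0.0883] lean mm [-3.1  4.6] r mm 47.9
(0.5071, 0.0409) ring [0.5088 0.0408] knob top [0.5034 0.0445] lean mm [-5.3  3.6] r mm 50.1
(0.4992, 0.1239) ring [0.4982 0.1173] knob top [0.4962 0.1264] lean mm [-2.   9.1] r mm 40.9
(0.4512, 0.1214) ring [0.454 0.116] knob top [0.4493 0.1242] lean mm [-4.7  8.2] r mm 42.8
(0.4309, 0.078) ring [0.437  0.0777] knob top [0.429  0.0813] lean mm [-7.9  3.6] r mm 42.2
(0.4584, 0.038) ring [0.459  0.0384] knob top [0.4569 0.0417] lean mm [-2.1  3.3] r mm 47.3
(0.479, 0.081) ring [0.4796 0.0816] knob top [0.4768 0.0843] lean mm [-2.8  2.6] r mm 0.7
```

The matchbox is unmoved (0 px). The two placed tins read like the packed ones, with a common bias from the knob's dark side, and both reached the floor height. Handing in.

```bash
python3 -c "
from cell import env
print(env.job_done(), env.state()['time'])"
```

```text
the job is handed in; nothing more can be done
the job is handed in; nothing more can be done
```

I handed the job in at about 31 s of robot time, with all seven tins standing in the caddy as far as my checks show; no verdict was reported.

- **tin_sloped:** I took it from the rest by its knob, but dragging its foot on the worktop did not set it upright. A light grip and a sudden stop swung it close to upright. I stood it behind the rest, let go, and saw it standing. I then lowered it into the free outer place.
- **tin_standing:** I lowered it by its knob into the middle place.

**Checks that passed**
- Both tins met no contact force until the floor, at exactly the expected height, and I released them there.
- The last top view shows a white top and a brown knob at all seven places.
- The two tins I placed are within about 1 mm of target.
- The jar and the matchbox (side view), the salt shaker (top view) and the purple tin (side view) show 0 px shift.

**Checks that were unclear**
- The top-view match for the matchbox failed, and the one for the purple tin was weak, because the arm covered them. The side view cleared both.
- My first ring-size check filled its search window, so it measured nothing.
- The lean check was spoilt by neighbouring tins merging and by knob shading. It read 3 to 9 mm even on packed tins I never felt contact with, so it says little about uprightness.
- While setting tin_sloped down, the fingertips pressed on it with about 26 N, below the limits.

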